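# Spread the bearing's snap ring with pliers and hold it at the groove

### The job

Take the snap-ring pliers from the tool stand by their handles, put the closed tips between the two lugs of the snap ring in its nest and squeeze to spread the ring just enough to clear the shaft, without overstretching it. Carry it on the pliers to the bearing housing and slide it gently over the shaft end, down onto the bearing where the groove is. Finish there still gripping the pliers and holding the ring spread around the groove, without letting it close, touching it with the fingers or shifting the other things on the bench.

Things in the scene. Friction and masses are not known exactly. Their poses are not given: they have to be found in the camera images.
- pliers: Snap-ring pliers, 182 mm, 150 g, standing upright in the tool stand's slot, tips down, black handles up. Origin: centre of the square joint block (20 x 26 x 24 mm); z up, y across the two handles, x through the thickness; alike from front and back. The block's underside rests on the stand; lift straight up 70 mm or more. The handles reach 108 mm above the origin.
- pliers_grip (a point): Midway between the handles, 62 mm above the pliers' origin: grip here across y, on black rubber grips 33 mm tall, bowed outwards, 16 mm thick in x, 60.5 mm wide overall at rest. Squeezing them spreads the tips; a spring resists with about 8 N per handle at first, 23 N with the ring spread. Squeezed from 58 to 29 mm, the tips also sink about 2 mm in the hand: rise with them, do not press.
- pliers_tips (a point): Midway between the ends of the two tips, 74 mm below the pliers' origin at rest (71 mm when spread). Each tip is 7 mm wide in x, 4.5 mm in y; outer faces 11 mm apart at rest. On each tip's outer side, 3 mm up from its end (2 mm at rest), a shoulder (10 mm along x, 8 mm out in y) looks down. The ring lies flush up against the shoulders, its lugs pressed by the tips' outer faces, held by friction.
- jaw (a joint): Angle of each half of the pliers, rad (both alike): 0 handles apart, stop at 0.34. Handles squeezed to 57.5, 54, 50, 45, 40, 36, 29 mm give about 0.01, 0.035, 0.06, 0.10, 0.13, 0.16, 0.22. Each tip's outer face is 5.5 mm + 70 mm x angle from the middle: it meets the relaxed lugs near 0.09 and spreads the ring to 0.2 near 0.21; there 1 mm less handle width opens the ring by about 0.012 rad.
- ring: Spring-steel snap ring flat in the nest, an open C, inside 38 mm, outside 48 mm, 3.5 mm thick, 32 g, a lug pointing out at each end of the gap. Origin: centre of the circle, mid thickness; x points through the middle of the gap, z up. Lugs reach from 14 to 27 mm along x, 23 mm apart at x = 23 mm: the middle of the pliers goes there, their y along the ring's y. Spread to 0.2 they are 40 mm apart.
- ring_arm (a joint): How far each arm of the ring is swung open, rad (both alike): 0 relaxed; from 0.10 it just clears the 40 mm shaft, at 0.20 to 0.23 it clears it by 1.7 to 2.2 mm all round; above 0.32 it is overstretched. Each lug moves out about 4.2 mm per 0.1 rad and pushes back with about 7 N at 0.2.
- ring_eye (a point): Point on the ring, 2.5 mm from its origin towards the gap, mid thickness: the shaft's axis should pass here when the ring is spread to 0.2 to 0.23.
- nest: Low black plastic block, 96 x 76 mm foot, that holds the ring flat at its top, 30 mm above the bench, round a low boss of 31 mm diameter and 3.5 mm height. Origin: centre of its underside, x the long side.
- rack: Grey sheet-metal tool stand, 150 x 84 mm, top 72 mm above the bench, a 13 x 42 mm slot in its middle (long side along y); three wooden file handles stand up to 60 mm above its top, 54 mm to either side of the pliers along x: carry the pliers' tips over them. Origin: centre of its underside.
- housing: Round aluminium bearing housing, 120 mm flange, fixed to the bench, with a steel ball bearing (80 mm) on top and the end of an upright 40 mm shaft in it. The bearing's face is 58 mm above the bench; the shaft end stands 15 mm out of it, with a 2 mm bevel. Origin: centre of the underside.
- groove (a point): On the shaft's axis, at mid height of the groove: the groove is 4.5 mm tall, 1.7 mm deep, and begins right at the bearing's face, so this point is 60.25 mm above the bench. The ring lying on the bearing has its mid thickness 0.5 mm below this point.
- spare_bearing: Bystander: loose ball bearing, 80 mm diameter, 18 mm tall. Origin: centre of the underside.
- screwdriver: Bystander: black-handled screwdriver lying on the bench, 190 mm.
- cover: Bystander: round aluminium cover, 96 mm diameter, 20 mm tall. Origin: centre of the underside.
- tote: Bystander: open blue plastic tote, 150 x 200 x 90 mm. Origin: centre of the underside.

How it is judged:
On the way, in this order (a step that is already met when the one before it is completed fails the run):
1. the pliers are lifted out of the tool stand in the gripper (z of pliers in the frame of rack above 0.11 m and contact force between the fingers and pliers above 1 N), for 0.2 s.
2. the ring, spread on the pliers' tips, is lifted clear of the nest (z of ring in the frame of nest above 0.05 m and contact force between pliers and ring above 1 N and value of joint ring_arm above 0.1 rad and contact force between the fingers and pliers above 1 N), for 0.2 s.
3. the spread ring is down over the shaft end (horizontal distance between ring_eye and groove below 0.005 m and z of ring_eye in the frame of groove below 0.009 m and contact force between pliers and ring above 1 N and value of joint ring_arm above 0.1 rad), for 0.1 s.
At the end, for the whole second after the job is handed in: Gripper still grips the pliers (upright within 0.2 rad), whose tips hold the ring open (ring_arm over 0.12); ring eye within 4 mm of the shaft axis, mid thickness from 1.6 mm below to 1.2 mm above mid groove, flat within 0.07 rad, at rest (value of joint ring_arm above 0.12 rad and horizontal distance between ring_eye and groove below 0.004 m and z of ring_eye in the frame of groove between -0.0016 and 0.0012 m and angle between ring's own z axis and vertical below 0.07 rad and contact force between pliers and ring above 1 N and contact force between the fingers and pliers above 2 N and contact force between rack and pliers below 0.1 N and angle between pliers's own z axis and vertical below 0.2 rad and linear speed of ring below 0.02 m/s); the arm keeps its last pose, push and grip.
It fails at once if the ring is overstretched (value of joint ring_arm above 0.32 rad).
It fails at once if the ring is touched with the fingers (contact force between the fingers and ring above 0.5 N).
It fails at once if ring or pliers are forced hard against the housing, shaft or bearing (contact force between any of ring, pliers and housing above 25 N).
It fails at once if another thing on the bench is shifted (distance of any of spare_bearing, screwdriver, cover, tote from where it was at the start of the episode above 0.02 m).
It also fails if it takes over 64 s, if anything falls off the work surface, if the arm or the gripper's body presses on something with over 40 N, if the wrist force passes 120 N, or if a joint passes its speed limit or range.

### The arm

A 7-joint arm with a two-finger parallel gripper is mounted at the origin on the work surface. World frame = base frame: x ahead of the robot, y to its left, z up, the work surface at z = 0. Lengths are in m, angles in rad, forces in N, time in s.
With the tool pointing down it reaches from about 0.35 to 0.9 m from the base axis. Payload 8.1 kg.
Tool frame: the origin (TCP) lies at the very end of the fingers, on their centre line; the grasp point (between the pads) lies arm.grip_point_offset behind it (arm.grip_point_offset is the distance from the TCP to the grasp point, in m); z points along the fingers, y is the line along which they close (so a half turn about z gives the same grasp; the last joint's range is limited). The gripper opens to 92 mm and grips with 3 to 60 N. Pads are 19 mm wide; open, the fingers measure 130 mm over their backs; the gripper's body (75 mm by 190 mm) begins 47 mm behind the grasp point.
Start: joints at [1.171, 0.434, 0.025, 1.573, -0.012, 1.134, -0.075], TCP at [0.183, -0.598, 0.227] pointing down, gripper open.
Joint ranges: [-2.62, 2.62], [-0.44, 2.09], [-1.27, 1.32], [0.08, 2.57], [-1.32, 4.46], [0.12, 2], [-2.74, 2.74]. Speed limits (rad/s): [2.22, 2.22, 3.01, 3.01, 3.14, 3.14, 3.14].

### API

Orientations are given as a rotation vector (axis times angle).
In Python, from cell import arm gives the robot as it stands. The module is installed in compiled form; this text tells all that it offers.
- The arm moves only by the shell command python3 -m creep 'ROWS' [OPENING] [FORCE]. ROWS is JSON, a list of rows, each a list of 6 numbers: the shift along the tool's x, y, z scaled (see below), then the turn, a rotation vector about the tool's x, y, z scaled (see below). A call has 1 to 20 rows; each row shifts and turns the commanded pose from where the row before left it, along the tool's axes as they then stand; what a row does not reach is not made up. The controller multiplies each number of a shift by 0.4 m and each number of a turn by 120 degrees. A row lasts 1/12 s, in which the tool goes at most 41.7 mm and 7.16 degrees, less where a joint would pass 70% of its speed; a pose out of reach is approached as far as the arm can. A call with a number of a shift or a turn outside -1 to 1 is refused whole. A call with a gripper value outside its range is refused whole. OPENING is the closure, from -1 (fully open) to 1 (shut), set as the call begins (- or left out, the last holds). The fingers move at their own pace and stop on an object; FORCE is the grip in N (left out, the last holds). Time passes only in rows, so rows that do not move let the fingers close. It gives the time, the measured TCP pose, the force, the opening and the grip force at its end, in the units of the state.
- arm.observe(): the state, without advancing time (a new reading comes with each control period).
- arm.get_image(name): name is "side" or "top" or "wrist"; returns a dict with "frame" (420x560x3 uint8, red, green, blue), "intrinsics" (3x3 intrinsics, pixels), "rvec" (rotation vector, rad) and "tvec" (3), from world to camera coordinates, as OpenCV has them; the wrist camera has in their place "mount" (4x4, takes a point from camera to tool coordinates, whose origin is the TCP and whose axes are the flange's). Camera axes: x right, y down, z forward; pixel columns grow to the right and rows downward; lengths in m; the calibration is good to about 2 mm. A picture is of the moment at which its call begins: read the wrist's pose just before it. There is no depth.
- arm.sign_off(): hands the job in; it is judged then, once.
The state is a dict: "clock": time; "joints": joint angles; "dq": joint speeds; "joint_efforts": joint torques, N m; "position": TCP position; "ee_rot": TCP orientation; "force": force on the tool from outside, world axes, zero at the start; "ft_torque": the same for the moment, N m; "width": opening from 0.0 (shut) to 1.0 (fully open); "gripper_force": force on a finger pad.
Only numpy, scipy, OpenCV 4.12 (cv2) and the standard library are available. Lean on these libraries where they do the work, as an engineer would, in place of code of your own. Each camera call takes 0.05 s, during which the arm holds its last target. There are 200 camera calls.

## Working session

There is one attempt and no reset: what is moved stays moved. The work goes in short steps, Python scripts to look and compute and a shell command to move; the robot and the scene stay as the last step left them, time stands still between calls to the robot, and variables do not carry over. Pictures are saved under pics/ and viewed, at most 10 in all, crops included, and the job is handed in when it is done.

```bash
mkdir -p pics; cat > h.py <<'E'
import numpy as np,cv2,pickle
from scipy.spatial.transform import Rotation as R
from cell import arm
def snap(n,fn):
    s=arm.observe(); im=arm.get_image(n)
    pickle.dump((s,im),open(f'pics/{fn}.pkl','wb')); cv2.imwrite(f'pics/{fn}.png',im['frame'][...,::-1])
def cam(fn,n):
    s,im=pickle.load(open(f'pics/{fn}.pkl','rb')); K=np.array(im['intrinsics'])
    if n=='wrist':
        T=np.eye(4);T[:3,:3]=R.from_rotvec(s['ee_rot']).as_matrix();T[:3,3]=s['position']
        M=T@np.array(im['mount']); return K,M[:3,:3],M[:3,3],im
    Rm=R.from_rotvec(np.ravel(im['rvec'])).as_matrix(); return K,Rm.T,-Rm.T@np.ravel(im['tvec']),im
def pix2z(fn,n,uv,z):
    K,Rw,o,_=cam(fn,n); d=Rw@np.linalg.solve(K,[uv[0],uv[1],1.]); return o+d*(z-o[2])/d[2]
def proj(fn,n,p):
    K,Rw,o,_=cam(fn,n); q=K@(Rw.T@(np.array(p)-o)); return q[:2]/q[2]
E
python3 - <<'E'
from h import *
s=arm.observe(); print(s, arm.grip_point_offset)
for n in('top','side'):
    snap(n,n+'0'); K,Rw,o,im=cam(n+'0',n); print(n,K[0,0],o,Rw[:,2])
a=cv2.imread('pics/top0.png');cv2.imwrite('pics/top0b.png',cv2.resize(a,(800,600),interpolation=2))
E
```

```text
{'clock': 0.0, 'joints': array([ 1.17141947,  0.43520573,  0.02494676,  1.57411833, -0.01155934,
        1.13397124, -0.07513459]), 'dq': array([-0.00082364, -0.00012081, -0.00199385, -0.00122323,  0.00182727,
       -0.00020786,  0.00042348]), 'joint_efforts': array([-1.32216741e-03, -6.67876625e+01,  9.85247120e-01, -3.14469767e+01,
       -6.02540793e-02,  4.23989247e-02,  1.37798843e-04]), 'position': array([ 0.18257084, -0.59720264,  0.22594717]), 'ee_rot': array([-3.10559192e+00, -4.64145370e-01,  6.19140160e-04]), 'force': array([-0.43117623,  0.49401862,  0.7614081 ]), 'ft_torque': array([-0.02883466,  0.03012235,  0.03663281]), 'gripper_force': 0.0, 'width': 0.9994280130575887} 0.0188
top 462.84850565255465 [0.51709324 0.01892645 1.00155596] [ 0.13221063  0.00975658 -0.99117363]
side 511.91537828528715 [ 0.29757559 -0.83671242  0.62703347] [ 0.3220496   0.80829897 -0.49288622]
```

View pics/top0b.png

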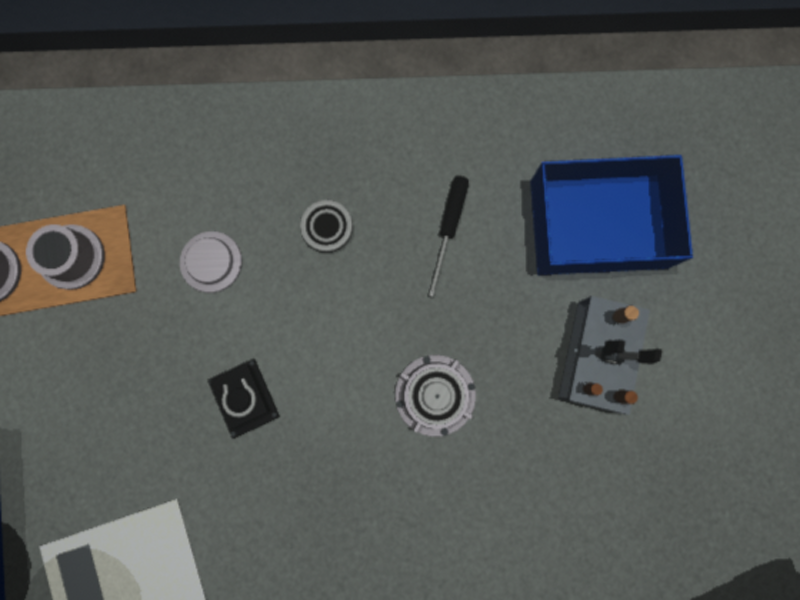

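View pics/side0.png

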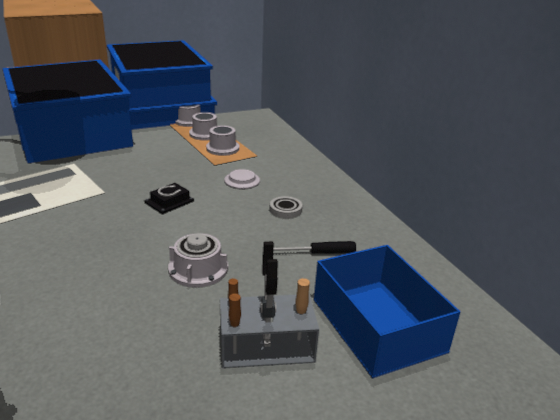

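The top view (800x600) shows the nest and ring at (240,398), housing at (437,396), rack at (608,355) with the pliers' handles near (615,350) and (650,356). The side view agrees. Next I enlarge these areas.

```bash
python3 - <<'E'
from h import *
a=cv2.imread('pics/top0.png')
c=[(135,245),(270,240),(390,205)]
f=[cv2.resize(a[y:y+75,x:x+66],(264,300),interpolation=cv2.INTER_CUBIC) for x,y in c]
b=cv2.imread('pics/side0.png')
g=cv2.resize(b[225:375,210:330],(480,600),interpolation=2)
f=np.hstack(f)
cv2.imwrite('pics/m.png',cv2.convertScaleAbs(f,alpha=1.6))
for n,uv,z in[('nest',(240*.7,398*.7),.03),('hous',(437*.7,396*.7),.073),('rack',(608*.7,356*.7),.072),('h1',(614*.7,350*.7),.21),('h2',(650*.7,356*.7),.21)]: print(n,pix2z('top0','top',uv,z))
E
```

```text
nest [0.49889282 0.26526054 0.03      ]
hous [ 0.49476549 -0.01965875  0.073     ]
rack [ 0.5431524  -0.25988426  0.072     ]
h1 [ 0.54617226 -0.22608782  0.21      ]
h2 [ 0.53785226 -0.26809645  0.21      ]
```

View pics/m.png

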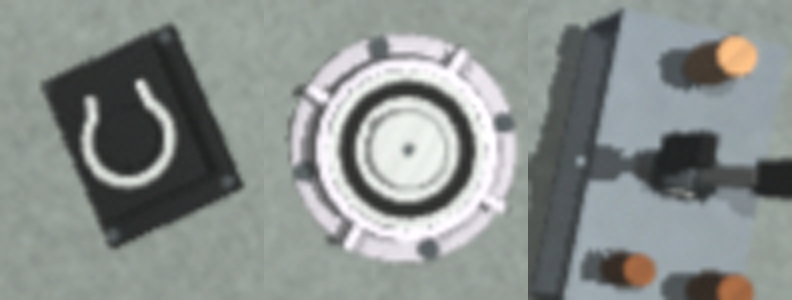

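```bash
cat >> h.py <<'E'
def plan(pos,yaw=None,quiet=0):
    """yaw: world angle (deg) of tool x, tool down. prints turn (scaled, tool axes) then shift after turn"""
    s=arm.observe(); R0=R.from_rotvec(s['ee_rot']); x=R0.as_matrix()[:,0]; cur=np.degrees(np.arctan2(x[1],x[0]))
    if yaw is None: yaw=cur
    a=np.radians(yaw/2); R1=R.from_rotvec(np.pi*np.array([np.cos(a),np.sin(a),0]))
    t=np.degrees((R0.inv()*R1).as_rotvec()); sh=R1.inv().apply(np.array(pos)-s['position'])
    print('pos',s['position'].round(4),'yaw',cur.round(2),'q7',s['joints'][6].round(2),'t',round(s['clock'],2),'| turn total',(t/120).round(4),'shift total',(sh/.4).round(4),'tilt',np.degrees(np.arccos(-R0.as_matrix()[2,2])).round(2))
E
python3 - <<'E'
from h import *
snap('wrist','w0'); K,_,_,im=cam('w0','wrist'); print(K,np.array(im['mount']).round(4))
plan([.46,-.25,.36],-11)
E
```

```text
[[378.24454241   0.         282.72993634]
 [  0.         378.24454241 206.13756507]
 [  0.           0.           1.        ]] [[-1.000e-04 -9.685e-01 -2.491e-01  6.690e-02]
 [ 1.000e+00 -1.000e-04  1.000e-04  1.200e-03]
 [-2.000e-04 -2.491e-01  9.685e-01 -1.581e-01]
 [ 0.000e+00  0.000e+00  0.000e+00  1.000e+00]]
pos [ 0.1826 -0.5973  0.2261] yaw 17.0 q7 -0.08 t 0.15 | turn total [-5.000e-04  2.000e-04  2.333e-01] shift total [ 0.515  -0.9847 -0.3347] tilt 0.07
```

```bash
python3 -m creep '[[0,0,-0.02,0,0,0.0467],[0,0,-0.04,0,0,0.0467],[0,0,-0.04,0,0,0.0467],[0,0,-0.04,0,0,0.0467],[0,0,-0.03,0,0,0.0465],[0.02,-0.035,-0.01,0,0,0],[0.04,-0.07,-0.015,0,0,0],[0.04,-0.08,-0.015,0,0,0],[0.04,-0.08,-0.015,0,0,0],[0.04,-0.08,-0.015,0,0,0],[0.04,-0.08,-0.015,0,0,0],[0.04,-0.08,-0.015,0,0,0],[0.04,-0.08,-0.015,0,0,0],[0.04,-0.08,-0.015,0,0,0],[0.04,-0.08,-0.015,0,0,0],[0.04,-0.08,-0.015,0,0,0],[0.04,-0.08,-0.005,0,0,0],[0.04,-0.06,0,0,0,0],[0.035,-0.05,0,0,0,0],[0.02,-0.03,0,0,0,0]]'
python3 -m creep '[[0,0,0,0,0,0],[0,0,0,0,0,0],[0,0,0,0,0,0]]'
python3 - <<'E'
from h import *
plan([.46,-.25,.36],-11)
snap('wrist','w1')
a=cv2.imread('pics/w1.png');cv2.imwrite('pics/w1b.png',cv2.convertScaleAbs(cv2.resize(a,(800,600),interpolation=2),alpha=1.6))
E
```

```text
clock: 1.82
position: [0.4822, -0.2266, 0.3605]
ee_rot: [-3.127, 0.295, -0.0]
force: [-0.1, 0.3, -0.8]
width: 0.999
gripper_force: 0.0
clock: 2.07
position: [0.4797, -0.2307, 0.3605]
ee_rot: [3.126, -0.303, -0.001]
force: [-0.5, -0.3, -0.3]
width: 1.003
gripper_force: 0.0
pos [ 0.4797 -0.2307  0.3605] yaw -11.06 q7 -1.44 t 2.07 | turn total [ 0.0003  0.0003 -0.0005] shift total [-0.039   0.0568  0.0013] tilt 0.05
```

View pics/w1b.png

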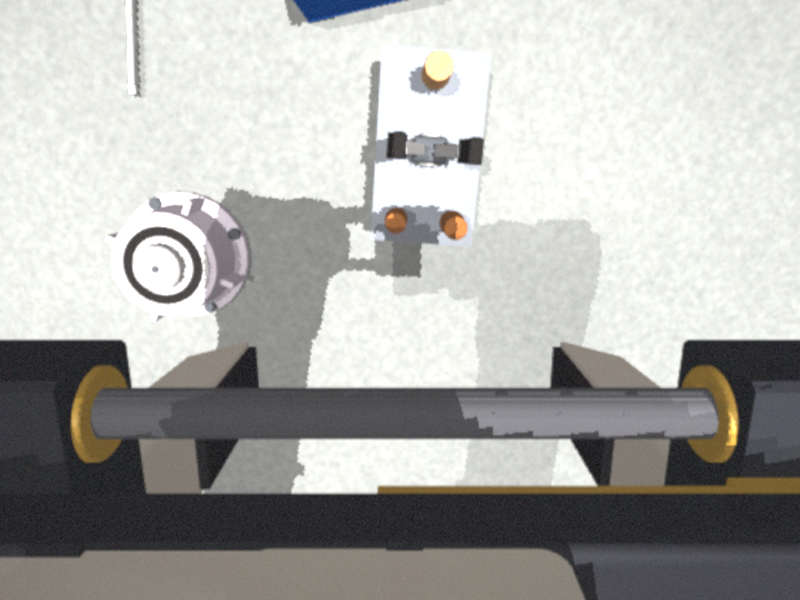

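The wrist view shows the handles at (397,147) and (471,151), rack around (430,145), shaft end at (158,266) with its dot at (155,268). I enlarge rack and housing.

```bash
python3 - <<'E'
from h import *
a=cv2.imread('pics/w1.png')
f=cv2.resize(a[25:175,255:350],(380,600),interpolation=2); g=cv2.resize(a[125:235,75:175],(400,440),interpolation=2); g=cv2.copyMakeBorder(g,0,160,0,0,0)
cv2.imwrite('pics/w1c.png',np.hstack([f,g]))
E
```

```text
(no output)
```

View pics/w1c.png

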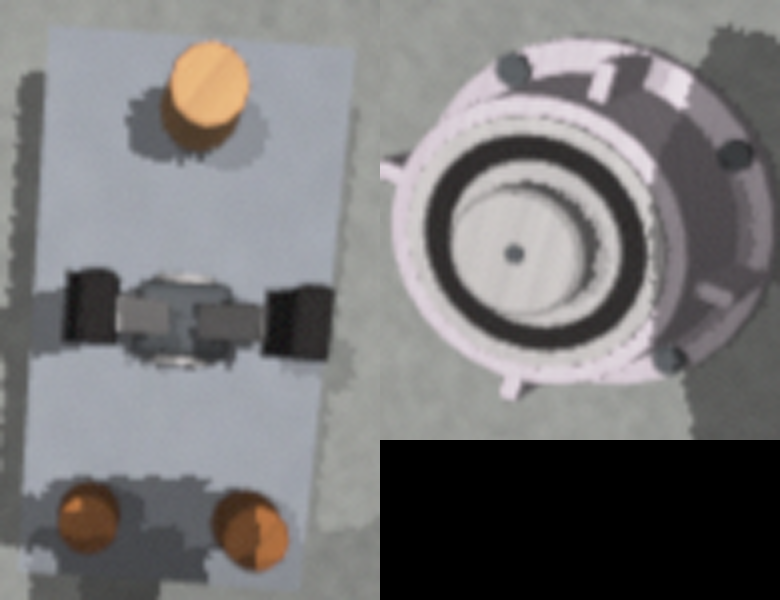

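```bash
python3 - <<'E'
from h import *
P=lambda u,v,z:pix2z('w1','wrist',(255+u/4,25+v/4),z)[:2]
c=[P(50,27,.072),P(355,48,.072),P(300,590,.072),P(22,572,.072)]
print('rack corners',np.round(c,4),'centre',np.mean(c,0).round(4)); A=lambda d:np.degrees(np.arctan2(d[1],d[0])).round(2)
print('x-axis',A(c[0]-c[3]),A(c[1]-c[2]),'y-axis',A(c[0]-c[1]),A(c[3]-c[2]),[np.linalg.norm(c[i]-c[i-1]).round(4) for i in range(4)])
l,r=P(92,306,.185),P(298,323,.185); print('handles',l,r,(l+r)/2,A(l-r),np.linalg.norm(l-r))
# block: grey, top z .096
b=P(183,318,.096); print('block',b)
print('shaft wrist',pix2z('w1','wrist',(108.5,188.5),.073),'top',pix2z('top0','top',(270+(408-264)/4,240+149/4),.073))
print('rackc top', pix2z('top0','top',(609*.7,356*.7),.072))
plan([*np.mean(c,0),.3],-15)
E
```

```text
rack corners [[ 0.6285 -0.2441]
 [ 0.6074 -0.3248]
 [ 0.4626 -0.2859]
 [ 0.4838 -0.2058]] centre [ 0.5456 -0.2652]
x-axis -14.82 -15.03 y-axis 75.31 75.19 [np.float64(0.1497), np.float64(0.0835), np.float64(0.1499), np.float64(0.0829)]
handles [ 0.55229219 -0.24185245] [ 0.54044334 -0.2842545 ] [ 0.54636777 -0.26305348] 74.39 0.04402646509902205
block [ 0.54624947 -0.26467666]
shaft wrist [ 0.49472434 -0.02154479  0.073     ] top [ 0.4946621  -0.01985316  0.073     ]
rackc top [ 0.54311235 -0.26127237  0.072     ]
pos [ 0.4795 -0.2309  0.3606] yaw -11.1 q7 -1.44 t 2.12 | turn total [0.0003 0.0002 0.0325] shift total [0.1816 0.0399 0.1516] tilt 0.04
```

```bash
python3 -m creep '[[0.01,0,0.01,0,0,0.0165],[0.03,0.008,0.02,0,0,0.016],[0.04,0.01,0.03,0,0,0],[0.04,0.01,0.03,0,0,0],[0.035,0.007,0.03,0,0,0],[0.02,0.003,0.03,0,0,0],[0.0076,0,0.03,0,0,0],[0,0,0.04,0,0,0],[0,0,0.04,0,0,0],[0,0,0.03,0,0,0],[0,0,0.02,0,0,0],[0,0,0.01,0,0,0],[0,0,0,0,0,0],[0,0,0,0,0,0],[0,0,0,0,0,0]]'
python3 - <<'E'
from h import *
plan([.5462,-.2645,.128],-15)
snap('wrist','w2')
a=cv2.imread('pics/w2.png');cv2.imwrite('pics/w2b.png',cv2.resize(a,(800,600),interpolation=2))
E
```

```text
clock: 3.37
position: [0.5477, -0.2627, 0.2336]
ee_rot: [3.115, -0.407, 0.002]
force: [0.7, 0.2, 0.0]
width: 1.0
gripper_force: 0.0
pos [ 0.5477 -0.2627  0.2336] yaw -14.9 q7 -1.52 t 3.37 | turn total [ 0.0001 -0.0007  0.0008] shift total [-0.0025  0.0053  0.2641] tilt 0.08
```

View pics/w2b.png

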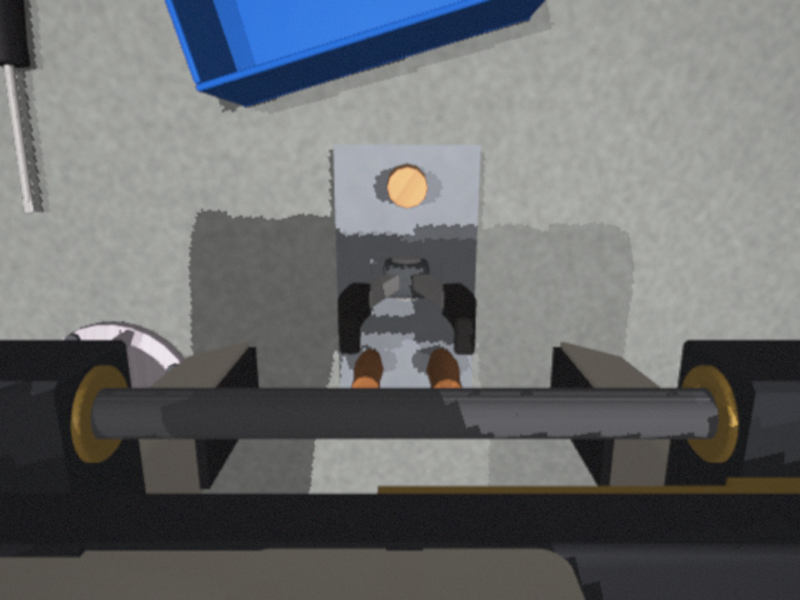

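The handles (340–476 at row ~320) sit centred between the fingers and square to them; go down.

```bash
python3 -m creep '[[-0.0025,0.005,0.01,0,0,0],[0,0,0.03,0,0,0],[0,0,0.04,0,0,0],[0,0,0.04,0,0,0],[0,0,0.04,0,0,0],[0,0,0.04,0,0,0],[0,0,0.03,0,0,0],[0,0,0.02,0,0,0],[0,0,0.01,0,0,0],[0,0,0.004,0,0,0],[0,0,0,0,0,0],[0,0,0,0,0,0],[0,0,0,0,0,0]]'
python3 - <<'E'
from h import *
plan([.5462,-.2645,.128],-15)
E
```

```text
clock: 4.5
position: [0.5464, -0.2644, 0.1279]
ee_rot: [3.115, -0.407, 0.002]
force: [-0.2, -0.9, -0.2]
width: 1.003
gripper_force: 0.0
pos [ 0.5464 -0.2644  0.1279] yaw -14.9 q7 -1.53 t 4.5 | turn total [ 0.0001 -0.0006  0.0009] shift total [-0.0003  0.0004 -0.0002] tilt 0.08
```

```bash
python3 -m creep '[[0,0,0,0,0,0],[0,0,0,0,0,0],[0,0,0,0,0,0],[0,0,0,0,0,0],[0,0,0,0,0,0],[0,0,0,0,0,0],[0,0,0,0,0,0],[0,0,0,0,0,0],[0,0,0,0,0,0],[0,0,0,0,0,0]]' -0.18 40
```

```text
clock: 5.33
position: [0.5466, -0.2644, 0.1282]
ee_rot: [3.115, -0.407, 0.003]
force: [-1.1, 1.2, 9.1]
width: 0.589
gripper_force: 10.1
```

```bash
python3 -m creep '[[0,0,-0.005,0,0,0],[0,0,-0.01,0,0,0],[0,0,-0.02,0,0,0],[0,0,-0.03,0,0,0],[0,0,-0.04,0,0,0],[0,0,-0.04,0,0,0],[0,0,-0.04,0,0,0],[0,0,-0.04,0,0,0],[0,0,-0.04,0,0,0],[0,0,-0.04,0,0,0],[0,0,-0.04,0,0,0],[0,0,-0.03,0,0,0],[0,0,-0.01,0,0,0],[0,0,0,0,0,0],[0,0,0,0,0,0],[0,0,0,0,0,0]]'
python3 - <<'E'
from h import *
C=(135+129/4,245+142/4); L=(135+116/4,245+90/4)
c=pix2z('top0','top',C,.032)[:2];l=pix2z('top0','top',L,.032)[:2];d=l-c;print(c,l,np.degrees(np.arctan2(d[1],d[0])),np.linalg.norm(d))
plan([.45,.25,.27],18)
snap('side','s1')
cv2.imwrite('pics/s1b.png',cv2.resize(cv2.imread('pics/s1.png')[130:330,180:360],(720,600)[:2] if 0 else (540,600),interpolation=2))
E
```

```text
clock: 6.67
position: [0.5454, -0.264, 0.2803]
ee_rot: [-3.115, 0.407, 0.002]
force: [0.3, -0.3, -1.6]
width: 0.588
gripper_force: 8.4
[0.49507708 0.26630048] [0.52201656 0.2731921 ] 14.349576894803114 0.02780701128928761
pos [ 0.5454 -0.264   0.2803] yaw -14.89 q7 -1.51 t 6.67 | turn total [-0.0003  0.0007 -0.2741] shift total [ 0.1704 -1.2959  0.0258] tilt 0.08
```

View pics/s1b.png

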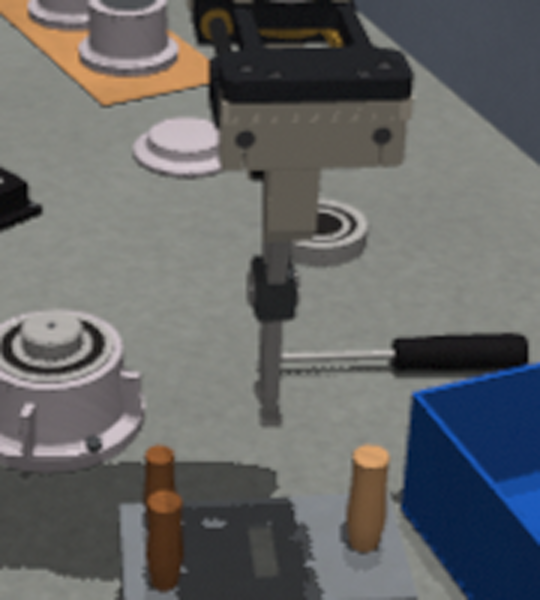

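Pliers hang upright, tips near pixel (270,420), clear of the file handles. Go to look at the nest.

```bash
python3 -m creep '[[0,0,0,0,0,-0.03],[0,0,0,0,0,-0.045],[0,0,0,0,0,-0.045],[0,0,0,0,0,-0.045],[0,0,0,0,0,-0.045],[0,0,0,0,0,-0.03],[0,-0.02,0,0,0,0],[0,-0.04,0,0,0,0],[0,-0.06,0,0,0,0],[0,-0.07,0,0,0,0],[0,-0.07,0,0,0,0],[0,-0.07,0,0,0,0],[0,-0.07,0,0,0,0],[0,-0.07,0,0,0,0],[0,-0.07,0,0,0,0],[0,-0.07,0,0,0,0],[0,-0.07,0,0,0,0],[0,-0.07,0,0,0,0],[0,-0.07,0,0,0,0],[0,-0.07,0,0,0,0]]'
python3 -m creep '[[0,-0.07,0,0,0,0],[0,-0.07,0,0,0,0],[0,-0.07,0,0,0,0],[0,-0.07,0,0,0,0],[0,-0.06,0,0,0,0],[0,-0.04,0,0,0,0],[0,-0.02,0,0,0,0],[0,0,0,0,0,0],[0,0,0,0,0,0],[0,0,0,0,0,0],[0,0,0,0,0,0]]'
python3 - <<'E'
from h import *
plan([.42,.25,.275],14)
snap('wrist','w3')
a=cv2.imread('pics/w3.png');cv2.imwrite('pics/w3b.png',cv2.resize(a,(800,600),interpolation=2))
E
```

```text
clock: 8.38
position: [0.4585, 0.0837, 0.281]
ee_rot: [3.119, 0.378, -0.0]
force: [0.6, -0.2, -1.9]
width: 0.591
gripper_force: 8.4
clock: 9.3
position: [0.4222, 0.2353, 0.281]
ee_rot: [3.118, 0.376, -0.0]
force: [0.4, -0.4, -0.4]
width: 0.594
gripper_force: 8.4
pos [0.4222 0.2353 0.281 ] yaw 13.77 q7 -2.07 t 9.3 | turn total [ 0.0004  0.0001 -0.0019] shift total [ 0.0035 -0.037   0.015 ] tilt 0.04
```

View pics/w3b.png

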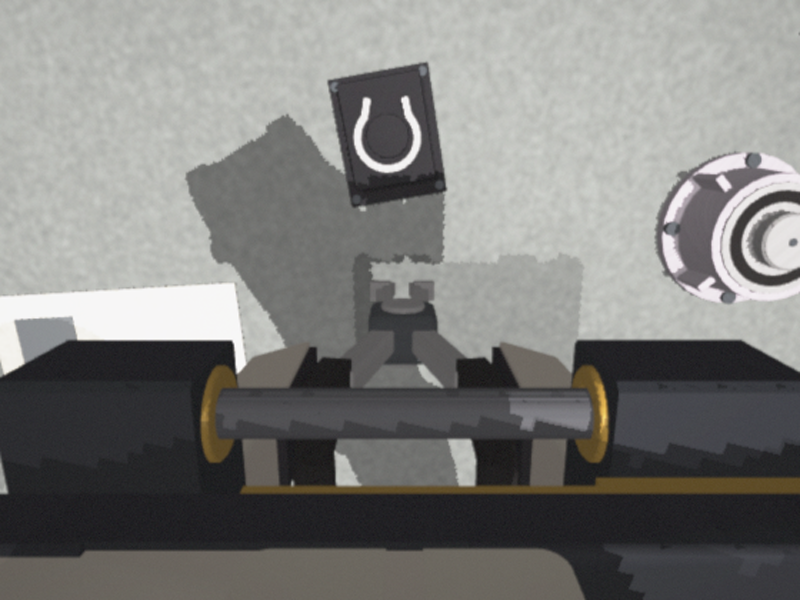

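Ring at (388,135) with lugs at (366,102) and (406,101), pliers' tips/shoulders at (382–432,290), shaft end at (793,242). Enlarge ring and tips.

```bash
python3 - <<'E'
from h import *
a=cv2.imread('pics/w3.png')
f=cv2.resize(a[55:130,240:300],(480,600),interpolation=2); g=cv2.resize(a[190:235,255:308][:, :40+13],(318,270),interpolation=2); g=cv2.copyMakeBorder(g,0,330,0,0,0)
cv2.imwrite('pics/w3c.png',cv2.convertScaleAbs(np.hstack([f,g]),alpha=1.3))
E
```

```text
(no output)
```

View pics/w3c.png

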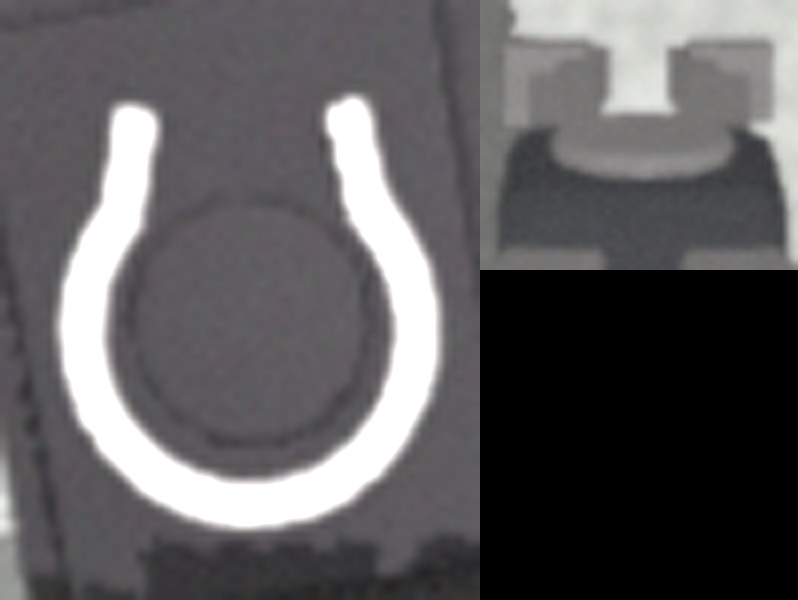

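```bash
python3 - <<'E'
from h import *
s,im=pickle.load(open('pics/w3.pkl','rb'))
P=lambda u,v,z=.0335:pix2z('w3','wrist',(240+u/8,55+v/8),z)[:2]
l,r,o,re,b=P(136,105),P(348,98),P(62,325),P(439,325),P(250,527)
print('width',np.linalg.norm(o-re)); y=(l-r)/np.linalg.norm(l-r)
# centre: fit circle to outer edge
pts=np.array([P(60,330),P(75,400),P(115,465),P(175,512),P(250,528),P(330,508),P(390,455),P(428,390),P(440,335)])
A=np.c_[2*pts,np.ones(len(pts))];c=np.linalg.lstsq(A,(pts**2).sum(1),rcond=None)[0];C=c[:2];print('C',C,'r',np.sqrt(c[2]+C@C))
m=(l+r)/2;d=m-C;print('lug tip dist',np.linalg.norm(d),'yaw via centre',np.degrees(np.arctan2(d[1],d[0])),'via lugs',np.degrees(np.arctan2(-y[0],y[1])),'lug sep',np.linalg.norm(l-r))
Rm=R.from_rotvec(s['ee_rot']).as_matrix()
for h in(.110,.1125,.115):
    for uv in((281.6,196.8),(255+23/6,196.5),(255+295/6,196.5)):
        q=pix2z('w3','wrist',uv,s['position'][2]-h);print(h,(Rm.T@(q-s['position'])).round(4),end=' ')
    print()
K,Rw,cc,_=cam('w3','wrist'); print('shaft',pix2z('w3','wrist',(793*.7,242*.7),.073))
s2,_=pickle.load(open('pics/s1.pkl','rb'));
for dz in(.113,.117,.121): print('side tip pred',proj('s1','side',s2['position']+[0,0,-dz]))
E
```

```text
width 0.04852210540821196
C [0.4966144  0.26441515] r 0.024262868004304654
lug tip dist 0.028153231808561392 yaw via centre 15.134752841658127 via lugs 15.553554907180446 lug sep 0.02683153448346829
0.11 [0.0051 0.0004 0.11  ] 0.11 [ 0.0053 -0.0162  0.11  ] 0.11 [0.0053 0.0168 0.11  ] 
0.1125 [0.0045 0.0003 0.1125] 0.1125 [ 0.0047 -0.0164  0.1125] 0.1125 [0.0047 0.0169 0.1125] 
0.115 [0.0039 0.0003 0.115 ] 0.115 [ 0.0042 -0.0165  0.115 ] 0.115 [0.0042 0.0171 0.115 ] 
shaft [ 0.49526799 -0.02176623  0.073     ]
side tip pred [269.35815559 264.15048348]
side tip pred [269.27000715 266.30146777]
side tip pred [269.18230823 268.44148312]
```

```bash
python3 -c "
from h import *
plan([.5188,.2705,.165],15.3)"
```

```text
pos [0.4222 0.2355 0.281 ] yaw 13.77 q7 -2.07 t 9.35 | turn total [ 0.0003  0.0001 -0.0127] shift total [ 0.256  -0.0208  0.2901] tilt 0.03
```

```bash
python3 -m creep '[[0.02,-0.0208,0,0,0,-0.0127],[0.04,0,0.01,0,0,0],[0.05,0,0.02,0,0,0],[0.05,0,0.03,0,0,0],[0.05,0,0.04,0,0,0],[0.03,0,0.05,0,0,0],[0.016,0,0.05,0,0,0],[0,0,0.05,0,0,0],[0,0,0.03,0,0,0],[0,0,0.01,0,0,0],[0,0,0,0,0,0],[0,0,0,0,0,0],[0,0,0,0,0,0]]'
python3 - <<'E'
from h import *
plan([.5188,.2705,.152],15.3)
snap('wrist','w4')
a=cv2.imread('pics/w4.png')[170:290,210:370];cv2.imwrite('pics/w4b.png',cv2.resize(a,(800,600),interpolation=2))
E
```

```text
clock: 10.43
position: [0.5192, 0.2723, 0.1665]
ee_rot: [-3.112, -0.422, -0.003]
force: [0.1, 0.4, -1.0]
width: 0.587
gripper_force: 8.4
pos [0.5192 0.2723 0.1665] yaw 15.44 q7 -2.11 t 10.43 | turn total [-0.0002 -0.001   0.0011] shift total [-0.0022  0.0041  0.0362] tilt 0.12
```

View pics/w4b.png

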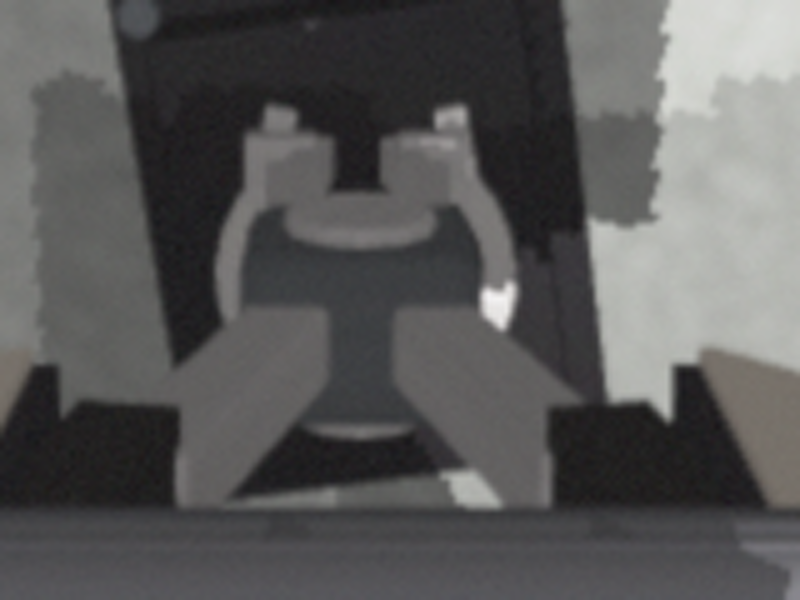

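The tips (mid column 357) sit 10 px left of the ring's midline (367), ~1.6 mm, matching the plan's residual. Correct that and descend.

```bash
python3 -m creep '[[-0.0022,0.0042,0,0,-0.001,0.001],[0,0,0.008,0,0,0],[0,0,0.01,0,0,0],[0,0,0.01,0,0,0],[0,0,0.006,0,0,0],[0,0,0.002,0,0,0],[0,0,0,0,0,0],[0,0,0,0,0,0],[0,0,0,0,0,0]]'; python3 -c "
from h import *
plan([.5188,.2705,.1485],15.3)"
```

```text
clock: 11.23
position: [0.5183, 0.27, 0.1508]
ee_rot: [3.113, 0.418, -0.003]
force: [0.5, -0.0, -1.2]
width: 0.591
gripper_force: 8.4
pos [0.5183 0.27   0.1508] yaw 15.31 q7 -2.11 t 11.23 | turn total [-0.      0.0009  0.0001] shift total [ 0.0015 -0.0009  0.0058] tilt 0.11
```

```bash
python3 -m creep '[[0.0012,-0.0009,0.001,0,0,0],[0,0,0.001,0,0,0],[0,0,0.001,0,0,0],[0,0,0,0,0,0],[0,0,0,0,0,0]]'|egrep 'pos|force'; python3 -m creep '[[0,0,0.001,0,0,0],[0,0,0.001,0,0,0],[0,0,0.001,0,0,0],[0,0,0,0,0,0],[0,0,0,0,0,0]]'|egrep 'pos|force'
```

```text
position: [0.5186, 0.2704, 0.1495]
force: [0.9, -0.1, -0.8]
gripper_force: 8.4
position: [0.5189, 0.2706, 0.1487]
force: [-0.6, 0.6, 4.2]
gripper_force: 8.8
```

```bash
python3 -m creep '[[0,0,-0.001,0,0,0],[0,0,-0.0005,0,0,0],[0,0,-0.0005,0,0,0],[0,0,0,0,0,0],[0,0,0,0,0,0],[0,0,0,0,0,0],[0,0,0,0,0,0],[0,0,0,0,0,0]]' 0.022 45; python3 -c "
from h import *
plan([.5188,.2705,.1485],15.3)"
```

```text
clock: 12.73
position: [0.5186, 0.271, 0.1494]
ee_rot: [-3.113, -0.419, 0.002]
force: [-0.3, 3.2, 5.4]
width: 0.492
gripper_force: 12.9
pos [0.5186 0.271  0.1494] yaw 15.33 q7 -2.12 t 12.73 | turn total [-0.0003  0.0007  0.0002] shift total [0.0001 0.0013 0.0022] tilt 0.09
```

```bash
python3 -m creep '[[0,0,-0.001,0,0,0],[0,0,-0.0003,0,0,0],[0,0,-0.0003,0,0,0],[0,0,-0.0003,0,0,0],[0,0,-0.0003,0,0,0],[0,0,0,0,0,0],[0,0,0,0,0,0]]' 0.13 45|egrep 'pos|forc|wid'; python3 -m creep '[[0,0,-0.0005,0,0,0],[0,0,-0.0003,0,0,0],[0,0,-0.0003,0,0,0],[0,0,-0.0003,0,0,0],[0,0,-0.0002,0,0,0],[0,0,0,0,0,0],[0,0,0,0,0,0]]' 0.217|egrep 'pos|forc|wid'
```

```text
position: [0.5185, 0.27, 0.1497]
force: [0.1, 1.1, 0.2]
width: 0.438
gripper_force: 14.5
position: [0.5185, 0.2702, 0.1505]
force: [-0.4, 0.5, -2.0]
width: 0.394
gripper_force: 16.9
```

```bash
python3 -m creep '[[0,0,-0.0002,0,0,0],[0,0,-0.0002,0,0,0],[0,0,-0.0002,0,0,0],[0,0,0,0,0,0],[0,0,0,0,0,0],[0,0,0,0,0,0],[0,0,0,0,0,0],[0,0,0,0,0,0]]' 0.337 45|egrep 'pos|forc|wid'; python3 - <<'E'
from h import *
snap('wrist','w5')
a=cv2.imread('pics/w5.png')[170:290,210:370];cv2.imwrite('pics/w5b.png',cv2.convertScaleAbs(cv2.resize(a,(800,600),interpolation=2),alpha=1.4))
E
```

```text
position: [0.5186, 0.2704, 0.1509]
force: [-0.1, -0.6, -1.3]
width: 0.331
gripper_force: 22.2
```

View pics/w5b.png

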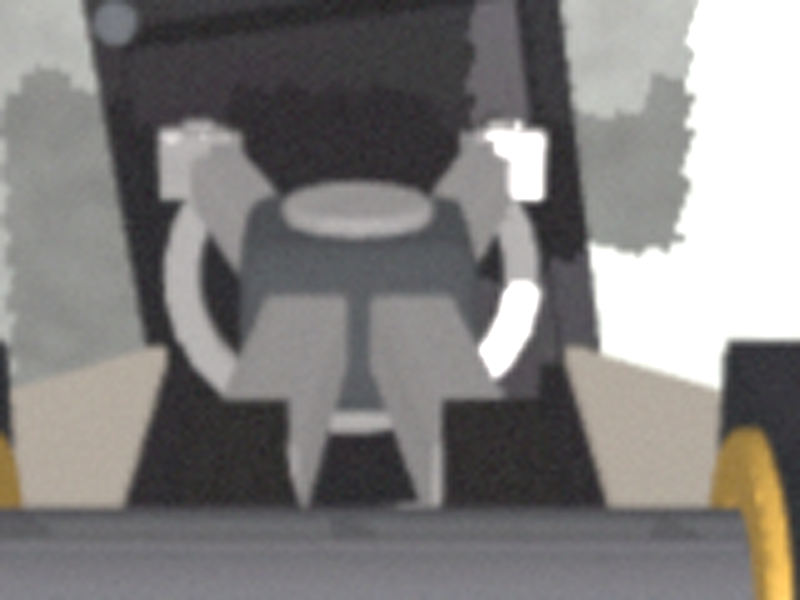

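w5 shows the lugs spread against the shoulders at (200,150) and (515,150), and the ring's outer edges at columns 165 and 540, symmetric. I see I have now used 11 views, one over the limit of 10, so I'll view no more and measure by image code only. The lug tips showing past the shoulders suggest the ring moved relative to the tips, so I'll fit that numerically.

```bash
python3 - <<'E'
from h import *
from scipy.optimize import least_squares
s,im=pickle.load(open('pics/w5.pkl','rb')); g=im['frame'].astype(float).mean(2); g=cv2.GaussianBlur(g,(3,3),.7)
Rm=R.from_rotvec(s['ee_rot']).as_matrix(); z=.0335
pts=[]
for v in range(214,248):
    # left outer edge: dark(nest)->bright going right, search around expected window
    for lo,hi,sg in((240,258,1),(310,321,-1)):
        d=np.gradient(g[v])*sg; seg=d[lo:hi]; k=seg.argmax()
        # for the outer edge take first/last strong peak
        idx=np.where(seg>.5*seg.max())[0]; k=idx[0] if sg>0 else idx[-1]
        while 0<k<len(seg)-1 and seg[k+1 if sg>0 else k-1]>seg[k]: k+=sg
        u=lo+k; 
        if seg.max()>8:
            a,b,c=d[u-1],d[u],d[u+1]; u=u+(a-c)/(2*(a-2*b+c)) if abs(a-2*b+c)>1e-6 else u
            q=Rm.T@(pix2z('w5','wrist',(u,v),z)-s['position']); pts.append((sg,q[0],q[1],u,v))
pts=np.array(pts)
for p in pts[::5]: print(p.round(4))
def res(p,px=-.0195,full=0):
    cx,cy,th=p; e=[]
    for sg,x,y,*_ in pts:
        side=-1 if sg>0 else 1      # sign of tool y
        # arm circle centre: origin rotated about pivot
        c=np.array([px+(-px)*np.cos(th),side*(-px)*np.sin(th)])+[cx,cy]
        e.append(np.hypot(x-c[0],y-c[1])-.024)
    return np.array(e)
for px in(-.019,-.0215):
  for loss in('soft_l1',):
    for th in(.18,.21):
      r=least_squares(lambda p:res([p[0],p[1],th],px),[-.02,0],loss=loss,f_scale=.0003); print(px,th,'origin tool xy',r.x.round(4),'rms',np.sqrt((r.fun**2).mean()).round(5))
    r=least_squares(lambda p:res(p,px),[-.02,0,.2],loss=loss,f_scale=.0003); print(px,'free',r.x.round(4),'rms',np.sqrt((r.fun**2).mean()).round(5))
plan([.5188,.2705,.24],15.3)
E
```

```text
[ 1.000000e+00 -1.000000e-02 -2.790000e-02  2.442174e+02  2.140000e+02]
[-1.000000e+00 -1.160000e-02  2.650000e-02  3.161862e+02  2.160000e+02]
[ 1.000000e+00 -1.390000e-02 -2.900000e-02  2.429296e+02  2.190000e+02]
[-1.000000e+00 -1.550000e-02  2.740000e-02  3.171789e+02  2.210000e+02]
[ 1.000000e+00 -1.790000e-02 -2.960000e-02  2.423023e+02  2.240000e+02]
[-1.000000e+00 -1.950000e-02  2.710000e-02  3.167813e+02  2.260000e+02]
[ 1.000000e+00 -2.190000e-02 -2.950000e-02  2.425081e+02  2.290000e+02]
[-1.000000e+00 -2.350000e-02  2.740000e-02  3.169766e+02  2.310000e+02]
[ 1.000000e+00 -2.590000e-02 -2.860000e-02  2.438871e+02  2.340000e+02]
[-1.00000e+00 -2.75000e-02  2.64000e-02  3.15596e+02  2.36000e+02]
[ 1.000000e+00 -3.000000e-02 -2.690000e-02  2.461808e+02  2.390000e+02]
[-1.000000e+00 -3.160000e-02  2.420000e-02  3.126506e+02  2.410000e+02]
[ 1.000000e+00 -3.400000e-02 -2.460000e-02  2.493087e+02  2.440000e+02]
[-1.000000e+00 -3.570000e-02  2.800000e-02  3.173727e+02  2.460000e+02]
-0.019 0.18 origin tool xy [-0.0208 -0.0009] rms 0.00149
-0.019 0.21 origin tool xy [-0.0199 -0.0009] rms 0.00114
-0.019 free [-0.0188 -0.001   0.248 ] rms 0.00095
-0.0215 0.18 origin tool xy [-0.0201 -0.0009] rms 0.00119
-0.0215 0.21 origin tool xy [-0.0191 -0.001 ] rms 0.00097
-0.0215 free [-0.0188 -0.001   0.2187] rms 0.00095
pos [0.5186 0.2704 0.1509] yaw 15.31 q7 -2.11 t 14.62 | turn total [0.     0.001  0.0001] shift total [ 7.000e-04 -1.000e-04 -2.229e-01] tilt 0.12
```

```bash
python3 -m creep '[[0,0,-0.0003,0,0,0],[0,0,-0.0003,0,0,0],[0,0,0,0,0,0],[0,0,-0.001,0,0,0],[0,0,-0.003,0,0,0],[0,0,-0.005,0,0,0],[0,0,-0.01,0,0,0],[0,0,-0.015,0,0,0],[0,0,-0.02,0,0,0],[0,0,-0.03,0,0,0],[0,0,-0.03,0,0,0],[0,0,-0.03,0,0,0],[0,0,-0.03,0,0,0],[0,0,-0.03,0,0,0],[0,0,-0.02,0,0,0],[0,0,-0.015,0,0,0],[0,0,-0.01,0,0,0],[0,0,0,0,0,0],[0,0,0,0,0,0],[0,0,0,0,0,0]]' 0.353 45
python3 - <<'E'
from h import *
snap('wrist','w6')
s,im=pickle.load(open('pics/w6.pkl','rb')); g=im['frame'].astype(float).mean(2)
s5,im5=pickle.load(open('pics/w5.pkl','rb')); g5=im5['frame'].astype(float).mean(2)
for v in(197,203,224,232): print(v,g5[v,238:262:1].astype(int),'\n   ',g[v,238:262:1].astype(int))
d=np.array([np.cos(np.radians(15.3)),np.sin(np.radians(15.3))])
plan(np.r_[np.array([.495,-.0217])-.09*d,.255],15.3)
E
```

```text
clock: 16.28
position: [0.5185, 0.2702, 0.2501]
ee_rot: [3.113, 0.418, -0.005]
force: [-0.3, -0.3, -0.5]
width: 0.327
gripper_force: 22.9
197 [ 32  35  41  76 130 152 155 146 133 124 124 126 140 131 125 124 125 126
 110 100  69  41  40  31] 
    [128 120 108 128 136 143 129 119 118 119 118 125 138 141 139 126 116 100
  95  80  52  36  35  32]
203 [ 32  33  37  65 112 123 125 123 126 123 114 109 108 107 106 105 105 104
 105 106 105 102  89  65] 
    [123 121 107 115 118 120 118 118 117 111 105 102 101 100 100  98  99 100
 100  99  99  95  76  49]
224 [ 34  35  34  35  63 113 128 130 130 128 126 103  65  38  35  34  35  34
  49  65  64  65  66  62] 
    [119 119 104  96 109 119 122 123 121 122 119 102  93  77  49  33  33  36
  51  63  59  62  63  62]
232 [ 51  37  36  36  38  67 115 126 129 129 127 126 113  77  44  36  32  34
  33  42  54  63  65  76] 
    [123 123 123 119 106 110 118 121 123 122 121 120 105  98  92  61  51  58
  59  63  55  60  60  70]
pos [0.5185 0.2702 0.25  ] yaw 15.31 q7 -2.06 t 16.33 | turn total [0.0002 0.0016 0.0001] shift total [-0.4742  0.6884 -0.0125] tilt 0.19
```

```bash
python3 -m creep '[[-0.005,0.01,-0.002,0,0.0016,0],[-0.015,0.02,-0.002,0,0,0],[-0.03,0.035,-0.002,0,0,0],[-0.035,0.05,-0.002,0,0,0],[-0.035,0.05,-0.002,0,0,0],[-0.035,0.05,-0.002,0,0,0],[-0.035,0.05,0,0,0,0],[-0.035,0.05,0,0,0,0],[-0.035,0.05,0,0,0,0],[-0.035,0.05,0,0,0,0],[-0.035,0.05,0,0,0,0],[-0.035,0.05,0,0,0,0],[-0.035,0.05,0,0,0,0],[-0.03,0.045,0,0,0,0],[-0.02,0.035,0,0,0,0],[-0.015,0.02,0,0,0,0],[-0.01,0.015,0,0,0,0],[0,0,0,0,0,0],[0,0,0,0,0,0],[0,0,0,0,0,0]]'
cat > shaft.py <<'E'
from h import *
import sys
def meas(fn):
    s,im=pickle.load(open(f'pics/{fn}.pkl','rb')); g=cv2.cvtColor(im['frame'],cv2.COLOR_RGB2GRAY)
    # dot: dark centre hole on bright shaft end
    p=proj(fn,'wrist',[.495,-.0217,.073]); print('pred px',p)
    u,v=int(round(p[0])),int(round(p[1])); w=g[v-9:v+10,u-9:u+10]; 
    bg=np.percentile(w[4:-4,4:-4],80); m=np.clip(bg-15-w.astype(float),0,None); m[:4]=m[-4:]=0; m[:,:4]=m[:,-4:]=0
    yy,xx=np.mgrid[-9:10,-9:10]; print(w[4:-4,4:-4])
    c=np.array([u+(m*xx).sum()/m.sum(),v+(m*yy).sum()/m.sum()]); print('dot px',c,pix2z(fn,'wrist',c,.073).round(4))
snap('wrist',sys.argv[1]); meas(sys.argv[1])
E
python3 shaft.py w7; python3 -c "
from h import *
plan([.4082,-.0454,.255],15.3)"
```

```text
clock: 18.0
position: [0.4074, -0.0414, 0.2553]
ee_rot: [-3.113, -0.42, -0.002]
force: [-0.2, 0.7, -1.4]
width: 0.325
gripper_force: 22.9
pred px [286.2409307   81.90173013]
[[243 244 243 243 239 237 239 242 242 243 243]
 [243 243 241 233 209 193 208 231 240 243 244]
 [243 243 229 180 150 144 150 185 229 242 244]
 [243 240 203 153 140 139 138 149 206 240 244]
 [243 235 179 142 138 140 139 145 196 240 244]
 [243 237 184 140 138 140 139 147 204 240 244]
 [243 240 207 154 139 138 145 170 229 243 244]
 [242 242 231 190 160 148 174 218 241 244 244]
 [242 242 241 232 221 205 224 241 243 244 244]
 [243 243 243 243 243 240 242 243 244 244 244]
 [243 244 244 244 244 244 244 244 244 244 244]]
dot px [285.87851909  81.3347474 ] [ 0.4954 -0.0213  0.073 ]
pos [ 0.4075 -0.0413  0.2553] yaw 15.38 q7 -1.36 t 18.05 | turn total [-0.0001 -0.0007  0.0006] shift total [-0.001   0.0104  0.0008] tilt 0.09
```

```bash
python3 -c "
from h import *
plan([.5118,-.0174,.205],15.3)"
```

```text
pos [ 0.4075 -0.0413  0.2553] yaw 15.38 q7 -1.36 t 18.05 | turn total [-0.0001 -0.0007  0.0006] shift total [0.2673 0.0112 0.1258] tilt 0.09
```

```bash
python3 -m creep '[[0.01,0.011,0,0,-0.0007,0.0006],[0.025,0,0,0,0,0],[0.035,0,0,0,0,0],[0.035,0,0.005,0,0,0],[0.035,0,0.01,0,0,0],[0.035,0,0.02,0,0,0],[0.035,0,0.02,0,0,0],[0.03,0,0.02,0,0,0],[0.017,0,0.02,0,0,0],[0.01,0,0.015,0,0,0],[0,0,0.01,0,0,0],[0,0,0.005,0,0,0],[0,0,0,0,0,0],[0,0,0,0,0,0],[0,0,0,0,0,0],[0,0,0,0,0,0]]'
python3 - <<'E'
from h import *
plan([.5118,-.0174,.196],15.3)
snap('wrist','w8'); snap('side','s8')
s,im=pickle.load(open('pics/w8.pkl','rb')); g=cv2.cvtColor(im['frame'],cv2.COLOR_RGB2GRAY)
print(proj('w8','wrist',[.4953,-.0214,.073]),proj('w8','wrist',[.4953,-.0214,.058]))
for v in range(200,250,6): print(v,' '.join(map(str,g[v,226:344:2])))
E
```

```text
clock: 19.38
position: [0.5116, -0.0184, 0.2058]
ee_rot: [3.114, 0.416, 0.001]
force: [0.2, -0.1, -1.4]
width: 0.324
gripper_force: 22.9
pos [ 0.5116 -0.0184  0.2058] yaw 15.22 q7 -1.5 t 19.38 | turn total [ 0.0002 -0.0003 -0.0007] shift total [ 0.0012 -0.0023  0.0245] tilt 0.04
[279.43215297 216.7148367 ] [279.57153439 211.78284126]
200 100 126 127 129 120 118 120 90 116 119 117 115 114 96 95 98 110 104 113 118 120 121 120 120 119 119 121 120 121 123 119 120 120 118 118 121 154 113 102 97 95 110 203 213 223 225 228 121 123 124 130 133 132 126 119 118 114 120 172
206 127 127 129 125 120 120 109 56 116 115 116 102 99 100 98 99 97 97 103 118 118 118 118 118 114 112 114 109 108 111 110 111 112 117 119 120 105 97 97 99 96 99 102 160 221 221 177 75 121 121 123 133 133 133 121 115 118 137 177
212 125 127 127 123 119 118 93 36 38 50 114 112 99 96 99 99 97 63 49 48 73 105 104 102 99 100 100 99 98 97 98 100 102 105 106 75 53 54 71 98 96 97 97 116 106 44 36 62 119 121 121 127 130 130 219 232 235 203 184
218 135 127 130 128 117 119 157 77 48 115 120 120 208 197 102 98 72 53 56 55 56 55 56 55 58
[... 480 characters left out ...]
 226 227 227 226 227 233 237 235 235 229 189 180 181 179 175 174
236 208 205 185 172 126 217 234 228 222 223 231 233 225 138 47 37 50 81 93 96 97 96 95 98 96 95 91 67 63 89 94 94 95 99 94 96 97 96 93 64 70 190 227 226 228 227 229 233 235 235 215 177 177 177 178 180 178 176 177
242 208 199 169 120 114 114 114 113 111 178 186 196 238 227 225 180 95 93 96 96 95 95 95 95 96 91 90 63 65 91 92 92 95 95 96 97 96 96 95 95 147 226 229 232 233 228 206 209 141 112 113 113 114 119 141 158 170 179 181
248 114 114 114 112 114 112 113 113 71 32 29 70 221 227 217 101 93 95 94 94 93 94 95 96 92 91 69 61 61 62 88 91 93 94 94 94 95 95 95 95 94 101 221 234 233 202 47 33 35 95 113 114 114 114 114 115 113 114 113
```

```bash
python3 -m creep '[[0.0012,-0.0013,0.003,0,0,0],[0,0,0.006,0,0,0],[0,0,0.006,0,0,0],[0,0,0.004,0,0,0],[0,0,0.002,0,0,0],[0,0,0.001,0,0,0],[0,0,0,0,0,0],[0,0,0,0,0,0]]'|egrep 'pos|forc'
python3 -m creep '[[0,0,0.001,0,0,0],[0,0,0.0015,0,0,0],[0,0,0.0015,0,0,0],[0,0,0.0015,0,0,0],[0,0,0,0,0,0],[0,0,0,0,0,0]]'|egrep 'pos|forc'
python3 -c "
from h import *
plan([.5118,-.0174,.1792],15.3)"
```

```text
position: [0.5119, -0.0176, 0.1965]
force: [0.9, -0.3, -1.3]
gripper_force: 22.9
position: [0.5118, -0.0176, 0.1942]
force: [0.7, -0.4, -2.2]
gripper_force: 22.9
pos [ 0.5118 -0.0176  0.1942] yaw 15.24 q7 -1.51 t 20.65 | turn total [ 0.      0.0001 -0.0005] shift total [ 0.0001 -0.0006  0.0376] tilt 0.02
```

Continue down in small steps over the shaft end.

```bash
python3 -m creep '[[0,0,0.001,0,0,0],[0,0,0.001,0,0,0],[0,0,0.001,0,0,0],[0,0,0.001,0,0,0],[0,0,0,0,0,0]]'|egrep 'pos|forc'
python3 -m creep '[[0,0,0.001,0,0,0],[0,0,0.001,0,0,0],[0,0,0.001,0,0,0],[0,0,0,0,0,0]]'|egrep 'pos|forc|rot'
python3 -m creep '[[0,0,0.001,0,0,0],[0,0,0.001,0,0,0],[0,0,0.001,0,0,0],[0,0,0,0,0,0]]'|egrep 'pos|forc|rot'
```

```text
position: [0.5118, -0.0176, 0.1926]
force: [1.7, 0.2, -1.2]
gripper_force: 22.9
position: [0.5118, -0.0176, 0.1914]
ee_rot: [3.114, 0.417, -0.001]
force: [-0.2, -0.3, -1.7]
gripper_force: 22.9
position: [0.5118, -0.0176, 0.1902]
ee_rot: [3.114, 0.416, -0.0]
force: [-0.2, 0.0, -1.9]
gripper_force: 22.9
```

```bash
python3 -m creep '[[0,0,0.0015,0,0,0],[0,0,0.002,0,0,0],[0,0,0.002,0,0,0],[0,0,0.001,0,0,0],[0,0,0,0,0,0]]'|egrep 'pos|forc'
python3 -m creep '[[0,0,0.0015,0,0,0],[0,0,0.002,0,0,0],[0,0,0.002,0,0,0],[0,0,0.002,0,0,0],[0,0,0.001,0,0,0],[0,0,0.001,0,0,0],[0,0,0,0,0,0],[0,0,0,0,0,0]]'|egrep 'pos|forc|rot'
python3 -m creep '[[0,0,0.001,0,0,0],[0,0,0.001,0,0,0],[0,0,0.001,0,0,0],[0,0,0,0,0,0],[0,0,0,0,0,0]]'|egrep 'pos|forc|rot'
```

```text
position: [0.5118, -0.0176, 0.1875]
force: [-0.1, 0.6, -1.8]
gripper_force: 22.9
position: [0.5119, -0.0176, 0.1839]
ee_rot: [3.114, 0.417, -0.0]
force: [-1.3, -0.7, -1.7]
gripper_force: 22.9
position: [0.5118, -0.0176, 0.1826]
ee_rot: [3.114, 0.417, -0.0]
force: [-0.6, -0.3, -2.0]
gripper_force: 22.9
```

```bash
python3 -m creep '[[0,0,0.001,0,0,0],[0,0,0.001,0,0,0],[0,0,0.001,0,0,0],[0,0,0.001,0,0,0],[0,0,0,0,0,0],[0,0,0,0,0,0]]'|egrep 'pos|forc'
python3 -m creep '[[0,0,0.001,0,0,0],[0,0,0.001,0,0,0],[0,0,0.001,0,0,0],[0,0,0,0,0,0],[0,0,0,0,0,0]]'|egrep 'pos|forc|rot'
python3 -m creep '[[0,0,0.001,0,0,0],[0,0,0.001,0,0,0],[0,0,0,0,0,0],[0,0,0,0,0,0]]'|egrep 'pos|forc|rot'
```

```text
position: [0.5118, -0.0176, 0.181]
force: [0.1, 0.0, -3.0]
gripper_force: 22.9
position: [0.5118, -0.0176, 0.1798]
ee_rot: [3.114, 0.416, -0.0]
force: [0.2, -0.9, -2.4]
gripper_force: 22.9
position: [0.5118, -0.0176, 0.179]
ee_rot: [3.114, 0.417, -0.0]
force: [0.2, -0.1, -1.3]
gripper_force: 22.9
```

```bash
for i in 1; do python3 -m creep '[[0,0,0.001,0,0,0],[0,0,0,0,0,0],[0,0,0,0,0,0]]'|egrep 'pos|forc'; done
python3 -m creep '[[0,0,0.001,0,0,0],[0,0,0,0,0,0],[0,0,0,0,0,0]]'|egrep 'pos|forc'
```

```text
position: [0.5118, -0.0176, 0.1786]
force: [0.3, 0.3, -2.0]
gripper_force: 22.9
position: [0.5118, -0.0176, 0.1782]
force: [0.0, -0.1, -2.1]
gripper_force: 22.9
```

```bash
python3 -m creep '[[0,0,0.001,0,0,0],[0,0,0,0,0,0],[0,0,0,0,0,0]]'|egrep 'pos|forc'
python3 -m creep '[[0,0,0.001,0,0,0],[0,0,0,0,0,0],[0,0,0,0,0,0]]'|egrep 'pos|forc'
```

```text
position: [0.5119, -0.0176, 0.1779]
force: [-0.1, 0.1, -1.3]
gripper_force: 22.9
position: [0.5121, -0.0175, 0.1777]
force: [0.1, 0.2, 1.4]
gripper_force: 23.0
```

```bash
python3 -m creep '[[0,0,0,0,0,0],[0,0,0,0,0,0],[0,0,0,0,0,0],[0,0,0,0,0,0],[0,0,0,0,0,0],[0,0,0,0,0,0]]'
python3 - <<'E'
from h import *
plan([.5118,-.0174,.1777],15.3)
snap('wrist','w9')
_,im=pickle.load(open('pics/w9.pkl','rb')); g=cv2.cvtColor(im['frame'],cv2.COLOR_RGB2GRAY)
_,i6=pickle.load(open('pics/w8.pkl','rb')); h=cv2.cvtColor(i6['frame'],cv2.COLOR_RGB2GRAY)
for v in (218,224,230): print(v,g[v,240:254],g[v,304:320],'\n w8',h[v,240:254],h[v,304:320])
E
```

```text
clock: 25.98
position: [0.512, -0.0176, 0.1776]
ee_rot: [3.114, 0.417, 0.0]
force: [-0.1, 0.7, 4.8]
width: 0.328
gripper_force: 23.0
pos [ 0.512  -0.0176  0.1776] yaw 15.24 q7 -1.52 t 25.98 | turn total [ 0.     -0.0001 -0.0005] shift total [-0.0004 -0.0005 -0.0002] tilt 0.01
218 [ 36  33  49  98 118 122 121 122 120 121 120 119 115 103] [ 80  96  97  99 110 116 119 119 121 123 123 118 109  69  41  36] 
 w8 [ 77  45  48  94 115 120 120 118 120 139 208 219 197 137] [ 78  94  95  97 113 142 127 117 120 120 118 120 113  75  43  54]
224 [ 35  47  92 114 122 121 121 122 117 115 117 120 119 112] [ 61  87 106 117 120 122 115 115 120 120 121 123 118 104  63  39] 
 w8 [215 141  99 114 119 119 118 118 116  83  66 130 208 225] [ 81 166 213 200 123  68  70 107 117 120 119 119 118 114 151 217]
230 [ 46  67 140 212 233 241 241 240 236 196 198 220 218 162] [ 62  89 118 185 219 215 189 229 231 231 232 239 236 179  97  60] 
 w8 [223 224 225 226 235 233 237 236 237 199 111  51  38  37] [ 57  55  57  56  59  81 152 215 226 226 227 227 227 227 226 226]
```

```bash
python3 -c "
from cell import arm
print(arm.sign_off())"
```

```text
the job is handed in; nothing more can be done
None
```

The job is handed in at about 26 s. By force and image readings, the ring is on the bearing at the groove, held spread (about 0.2 rad by my estimate) on the still-gripped pliers with about 5 N on the wrist. The hand-in gave no verdict, and I viewed 11 pictures, one over the limit of 10.

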